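Release the two-catch lid of a drill-bit case

ROBOT

A 6-joint arm with a two-finger parallel gripper is mounted at the origin on the work surface. World frame = base frame: x ahead of the robot, y to its left, z up, the work surface at z = 0. Lengths are in m, angles in rad, forces in N, time in s.
With the tool pointing down it reaches from about 0.275 to 0.75 m from the base axis. Payload 10.2 kg.
Tool frame: the origin (TCP) lies between the finger pads; the fingertips stand ctrl.tip_extent ahead of it and the grasp point (between the pads) lies 8 mm behind it (ctrl.tip_extent is the distance from the TCP to the fingertips, in m); z points along the fingers, y is the line along which they close (so a half turn about z gives the same grasp; the last joint's range is limited). The gripper opens to 88 mm and grips with 3 to 60 N. Pads are 18 mm wide; open, the fingers measure 123 mm over their backs; the gripper's body (75 mm by 187 mm) begins 45 mm behind the grasp point.
Start: joints at [-1.548, 0.313, 1.498, -0, 1.331, -0.223], TCP at [0.128, -0.509, 0.25] pointing down, gripper open.
Joint ranges: [-2.94, 2.94], [-0.97, 2.17], [0.19, 2.56], [-1.23, 4.37], [0.02, 3.11], [-2.88, 2.88]. Speed limits (rad/s): [2.39, 2.39, 3.01, 3.14, 3.14, 3.14].

INTERFACE

Orientations are given as a 3x3 rotation matrix whose columns are the frame's x, y, z axes.
In Python, from workcell import read_state, viewer, ticket, ctrl gives the robot as it stands.
- The arm moves only by the shell command python3 -m pendant 'ROWS'. ROWS is JSON, a list of rows, each an object with "twist": the turn, a rotation vector about the tool's x, y, z in rad, a list of three; "linear": the shift along the tool's x, y, z in cm, a list of three; "fingers": the gripper command: -1 is fully open, 1 is shut, values between are in proportion. In form: [{"twist": [wx, wy, wz], "linear": [tx, ty, tz], "fingers": fingers}, ...]. A call has 1 to 8 rows; each row shifts and turns the commanded pose from where the row before left it, along the tool's axes as they then stand; what a row does not reach is not made up. A row lasts 1/12 s, in which the tool goes at most 41.7 mm and 7.16 degrees, less where a joint would pass 70% of its speed; a pose out of reach is approached as far as the arm can. A call with a gripper value outside its range is refused whole. The fingers move at their own pace and stop on an object; the grip force is fixed at half the most. Time passes only in rows, so rows that do not move let the fingers close. It gives the time, the measured TCP pose, the force, the opening and the grip force at its end, in the units of the state.
- read_state(): the state, without advancing time (a new reading comes with each control period).
- viewer.camera(name): name is "side" or "top" or "wrist"; returns a dict with "image" (420x560x3 uint8, blue, green, red), "vfov" (degrees; the focal length in pixels is half the picture's height over the tangent of half this angle, whatever the lens; pixels are square), "cx", "cy" (the principal point, pixels), "dist_coeffs" ([k1, k2, p1, p2, k3] as OpenCV has them; the pictures are not rectified), "R" (3x3) and "t" (3): a world point X has camera coordinates R X + t. Camera axes: x right, y down, z forward; pixel columns grow to the right and rows downward; lengths in m; the calibration is good to about 2 mm. A picture is of the moment at which its call begins. There is no depth.
- ticket.finish_job(): hands the job in; it is judged then, once.
The state is a dict: "time": time; "q": joint angles; "joint_velocities": joint speeds; "tau": joint torques, N m; "position": TCP position; "eef_rot": TCP orientation; "contact_force": force on the tool from outside, world axes, zero at the start; "ft_torque": the same for the moment, N m; "opening": finger opening in m; "gripper_force": force on a finger pad.
Only numpy, scipy, OpenCV 4.12 (cv2) and the standard library are available. Lean on these libraries where they do the work, as an engineer would, in place of code of your own. Each camera call takes 0.05 s, during which the arm holds its last target. There are 200 camera calls.

TASK

Open the drill-bit case: press its two push-button catches down together, one fingertip on each, and keep both held down until the sprung lid has risen well clear of its catches, then let go and back off so that the lid stands open. Do not pick up or shift the case, and leave the things lying around it alone.

Things in the scene. Friction and masses are not known exactly. Their poses are not given: they have to be found in the camera images.
- case: Dark grey drill-bit case, loose on the bench, 1.3 kg, 200 long (x) x 160 wide (y) x 62 mm high, lid shut. Origin: centre of the underside; x from the front (handle, catches) to the hinged back, y to its left. Front 60 mm: flat deck at z = 46 mm with the catches at x = -72, y = +-30 mm. The lid covers x = -40 to +100 mm. A black handle sticks out 27 mm in front, 19 to 29 mm above the bench.
- catch_left_top (a point): Centre of the top face of the left catch (case's +y side), a black oblong push button on the deck, 22 mm (case x) by 24 mm (case y), 8 mm above the deck when up. It goes straight down 6 mm; the point moves with it. The two catches' centres are 60 mm apart along the case's y, with 36 mm clear between them.
- catch_right_top (a point): The same for the right catch, at the case's -y side of the deck.
- catch_left (a joint): Travel of the left catch: 0 up, 0.006 m fully down. A spring returns it: 1.5 N starts it, 5 N holds it fully down (10 N for the two). Its bolt frees the lid at 4 mm: hold it fully down. It springs back up and its bolt comes out again when let go.
- catch_right (a joint): The same for the right catch. Each catch alone keeps the lid shut: the lid comes up only while both are down.
- lid (a joint): Lid angle about its hinge at the back of the case: 0 shut, 1.15 rad open at its stop. A damped spring lifts it slowly once both catches are down: about 0.6 s to 0.2 rad, about 4.5 s to the stop. A safety tooth snags it again (press both again to free it) if a button comes up before about 0.2 rad, where the lid is well clear (front edge 28 mm up). Once clear it opens to the stop by itself.
- lid_edge (a point): Middle of the upper front edge of the lid (grey frame, clear window), 62 mm above the bench and 32 mm behind the catches' centres when shut; it rises and swings back, away from the catches (about 180 mm above the bench at the stop).
- battery: Bystander: black cordless-tool battery pack, 78 x 112 x 60 mm, loose beside the case. Origin: centre of the underside.
- tape: Bystander: yellow tape measure standing on edge, 74 x 36 x 66 mm. Origin: centre of the underside.
- glue: Bystander: white wood-glue bottle, 62 mm diameter, 165 mm tall. Origin: centre of the underside.
- clamp_block: Bystander: pale wooden clamping block, 120 x 45 x 22 mm. Origin: centre of the underside.

How it is judged:
On the way, in this order (a step that is already met when the one before it is completed fails the run):
1. the fingers have both catches down together (value of joint each of catch_left, catch_right above 0.0035 m and value of joint lid below 0.2 rad and contact force between the fingers and case above 2 N), for 0.1 s.
2. the lid has risen clear (0.2 rad) with the fingers still holding both catches down (value of joint each of catch_left, catch_right above 0.0035 m and value of joint lid above 0.2 rad and contact force between the fingers and case above 2 N), for 0.05 s.
At the end, for the whole second after the job is handed in: The lid stands open (beyond 0.95 rad of 1.15), both catches are back up (within 1.5 mm), and the case stands flat on the bench at rest within 30 mm of where it was (value of joint lid above 0.95 rad and value of joint each of catch_left, catch_right below 0.0015 m and distance of case from where it was at the start of the episode below 0.03 m and angle between case's own z axis and vertical below 0.05 rad and linear speed of case below 0.01 m/s); the robot touches nothing.
It fails at once if the case is lifted, carried or tipped (height (world z) of case above 0.012 m or angle between case's own z axis and vertical above 0.15 rad or distance of case from where it was at the start of the episode above 0.04 m).
It fails at once if a bystander is moved, tipped or lifted (distance of any of battery, tape, glue, clamp_block from where it was at the start of the episode above 0.02 m or angle between any of glue, tape's own z axis and vertical above 0.4 rad).
It also fails if it takes over 35 s, if anything falls off the work surface, if the arm or the gripper's body presses on something with over 40 N, if the wrist force passes 120 N, or if a joint passes its speed limit or range.

## Working session

There is one attempt and no reset: what is moved stays moved. The work goes in short steps, Python scripts to look and compute and a shell command to move; the robot and the scene stay as the last step left them, time stands still between calls to the robot, and variables do not carry over. Pictures are saved under pics/ and viewed, at most 10 in all, crops included, and the job is handed in when it is done.

```bash
mkdir -p pics
cat > h.py <<'E'
import numpy as np, cv2
from workcell import read_state, viewer, ticket, ctrl
def K(c):
    f=c["image"].shape[0]/2/np.tan(np.radians(c["vfov"])/2)
    return np.array([[f,0,c["cx"]],[0,f,c["cy"]],[0,0,1.]])
def ray(c,uv,z):
    p=cv2.undistortPoints(np.array(uv,float).reshape(-1,1,2),K(c),np.array(c["dist_coeffs"],float)).reshape(-1,2)
    R=np.array(c["R"]);t=np.array(c["t"]);C=-R.T@t
    d=np.c_[p,np.ones(len(p))]@R
    return C+d*((z-C[2])/d[:,2])[:,None]
def proj(c,X):
    return cv2.projectPoints(np.array(X,float).reshape(-1,3),cv2.Rodrigues(np.array(c["R"],float))[0],np.array(c["t"],float),K(c),np.array(c["dist_coeffs"],float))[0].reshape(-1,2)
E
python3 - <<'E'
from h import *
import pickle
s=read_state();print(s["time"],s["position"],s["eef_rot"],s["opening"],ctrl.tip_extent,s["contact_force"])
d={n:viewer.camera(n) for n in("top","side")}
pickle.dump(d,open("c0.pkl","wb"))
for n in d: cv2.imwrite(f"pics/{n}0.png",d[n]["image"]); print(n,-np.array(d[n]["R"]).T@d[n]["t"])
E
```

```text
0.0 [ 0.12772814 -0.508968    0.24915401] [[ 9.69930080e-01  2.43383729e-01 -2.10425760e-05]
 [ 2.43383540e-01 -9.69929209e-01  1.33490748e-03]
 [ 3.04484952e-04 -1.29988834e-03 -9.99999109e-01]] 0.0881315129391377 0.011 [ 0.63053846 -0.89401033  0.61469087]
top [0.53298791 0.04399159 1.06969854]
side [0.1136004  0.80338841 0.86277661]
```

View pics/top0.png

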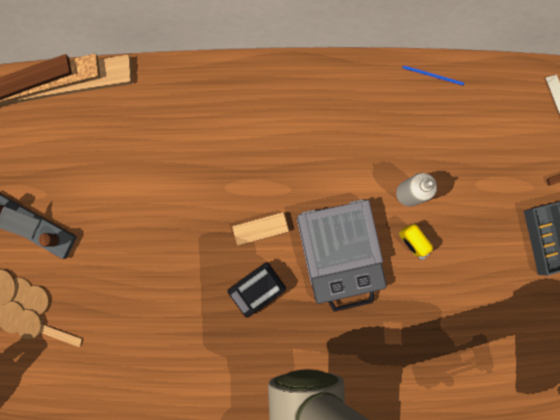

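View pics/side0.png

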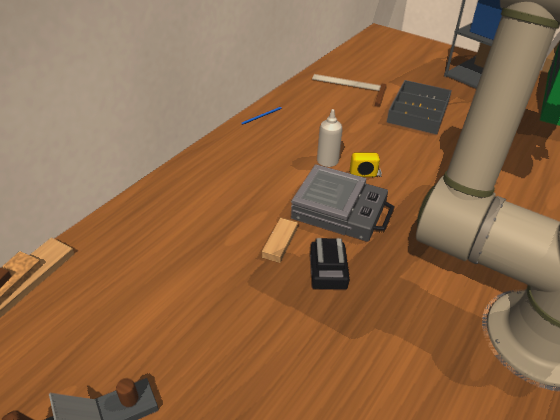

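The top view shows the case with its front towards the robot. The catches are at about (337,287) and (363,282), the handle at (352,300), the battery at (257,290), and the glue and tape to the right. The side view confirms this, with catches at about (376,197) and (367,212). Next I'll refine the catch positions and compare them across the two views.

Run:
```python
from h import *
import pickle
d=pickle.load(open("c0.pkl","rb"))
for n,roi in(("top",(320,270,380,300)),("side",(350,180,395,225))):
    c=d[n];x0,y0,x1,y1=roi
    g=cv2.cvtColor(c["image"],cv2.COLOR_BGR2GRAY)[y0:y1,x0:x1]
    for th in (30,40,50):
        m=(g<th).astype(np.uint8)
        k,l,st,ce=cv2.connectedComponentsWithStats(m)
        for i in range(1,k):
            if 25<st[i,4]<400:
                # bounding-rect centre
                r=cv2.minAreaRect(np.argwhere(l==i)[:,::-1].astype(np.float32))
                uv=np.array(r[0])+[x0,y0]; print(n,th,st[i,4],uv.round(1),np.round(r[1],1),ray(c,[uv],.054)[0].round(4))
    cr=c["image"][y0-20:y1+20,x0-20:x1+20]; cv2.imwrite(f"pics/{n}_crop.png",cv2.resize(cr,None,fx=6,fy=6,interpolation=cv2.INTER_CUBIC))
a=ray(d["top"],[(337,287),(363,282)],.054);b=ray(d["side"],[(367,212),(376,197)],.054);print(a,b,np.linalg.norm(a[0]-a[1]))
```

```text
top 50 30 [370.5 295.5] [7. 5.] [ 0.4327 -0.1452  0.054 ]
side 40 107 [388.1 212.7] [ 9.3 23.1] [ 0.405  -0.0915  0.054 ]
side 50 28 [373.2 198. ] [5.1 9.8] [ 0.4585 -0.1185  0.054 ]
side 50 175 [385.2 212.3] [12.7 30.5] [ 0.4112 -0.0888  0.054 ]
side 50 37 [365.9 210.9] [9.5 7.5] [ 0.4506 -0.0658  0.054 ]
[[ 0.45300394 -0.0721539   0.054     ]
 [ 0.46250665 -0.12932529  0.054     ]] [[ 0.44657488 -0.06372138  0.054     ]
 [ 0.45448081 -0.12588664  0.054     ]] 0.05795575396119732
```

View pics/top_crop.png

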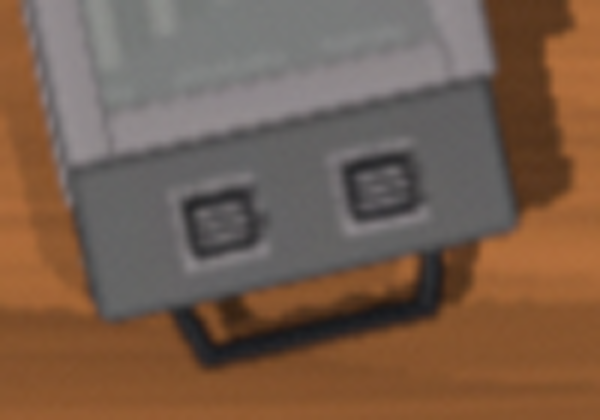

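The crop shows the catches at top-view pixels (336.6,286.8) and (362.9,280.9). They come out about 58 mm apart against 60 mm specified, and the case is yawed about 0.21 rad. The two views disagree by about 8 mm, so I'll move above and look from close by.

```bash
python3 -m pendant '[{"twist":[0,0,0.035],"linear":[2.9,-2.2,0],"fingers":0.034},{"twist":[0,0,0],"linear":[2.9,-2.3,0],"fingers":0.034},{"twist":[0,0,0],"linear":[2.9,-2.3,0],"fingers":0.034},{"twist":[0,0,0],"linear":[2.9,-2.3,0],"fingers":0.034},{"twist":[0,0,0],"linear":[2.9,-2.3,0],"fingers":0.034},{"twist":[0,0,0],"linear":[2.9,-2.3,0],"fingers":0.034},{"twist":[0,0,0],"linear":[2.9,-2.3,0],"fingers":0.034}]'; python3 -m pendant '[{"twist":[0,0,0],"linear":[2.9,-2.3,0],"fingers":0.034},{"twist":[0,0,0],"linear":[2.9,-2.3,0],"fingers":0.034},{"twist":[0,0,0],"linear":[2.9,-2.3,0],"fingers":0.034},{"twist":[0,0,0],"linear":[2.9,-2.3,0],"fingers":0.034},{"twist":[0,0,0],"linear":[2.9,-2.3,0],"fingers":0.034},{"twist":[0,0,0],"linear":[0,0,0],"fingers":0.034},{"twist":[0,0,0],"linear":[0,0,0],"fingers":0.034}]'
python3 - <<'E'
from h import *
import pickle
s=read_state();print(s["time"],s["position"],s["eef_rot"],s["opening"],s["contact_force"])
c=viewer.camera("wrist");pickle.dump(c,open("w1.pkl","wb"));cv2.imwrite("pics/w1.png",c["image"]);print(-np.array(c["R"]).T@c["t"])
E
```

```text
time: 0.68
position: [0.2925, -0.3078, 0.2496]
eef_rot: [[0.978, 0.209, -0.0], [0.209, -0.978, 0.0], [-0.0, -0.0, -1.0]]
contact_force: [0.6, -1.3, -0.3]
opening: 0.0437
gripper_force: 0.0
time: 1.27
position: [0.41, -0.1654, 0.2494]
eef_rot: [[0.977, 0.213, -0.001], [0.213, -0.977, 0.0], [-0.001, -0.0, -1.0]]
contact_force: [0.4, -1.0, 0.1]
opening: 0.0426
gripper_force: 0.0
1.2667 [ 0.40999032 -0.16543239  0.24943135] [[ 9.77099849e-01  2.12780318e-01 -6.49251510e-04]
 [ 2.12780536e-01 -9.77099975e-01  2.87019832e-04]
 [-5.73311463e-04 -4.18595119e-04 -9.99999748e-01]] 0.04255379873283655 [ 0.36373588 -1.04617709  0.11553304]
[ 0.47984741 -0.15089713  0.38504128]
```

View pics/w1.png

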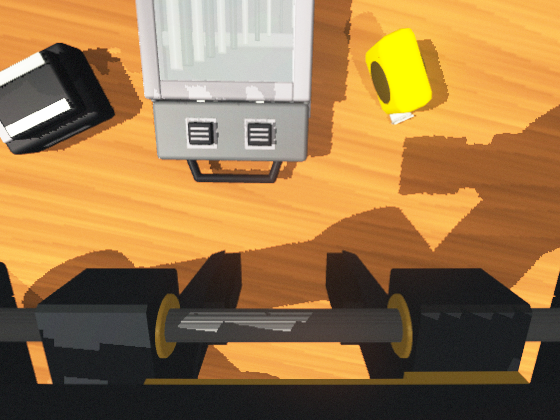

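The wrist view shows the catches at about (200,133) and (260,134), square to the tool, with the battery on the left and the tape on the right. I'll compute the target from these pixels.

```bash
cat > m.py <<'E'
from h import *
def catches(c,roi,th=70):
    x0,y0,x1,y1=roi
    g=cv2.cvtColor(c["image"],cv2.COLOR_BGR2GRAY)[y0:y1,x0:x1]
    m=cv2.morphologyEx((g<th).astype(np.uint8),cv2.MORPH_CLOSE,np.ones((5,5)))
    k,l,st,ce=cv2.connectedComponentsWithStats(m)
    o=[(st[i,0]+st[i,2]/2-.5+x0,st[i,1]+st[i,3]/2-.5+y0) for i in range(1,k) if st[i,4]>150]
    print(st[1:],o); return sorted(o)
def report(c,o,s):
    P=ray(c,o,.054);R=np.array(s["eef_rot"]);mid=P.mean(0);v=P[0]-P[1]
    print("P",P.round(4),"dist",np.linalg.norm(v),"yaw",np.arctan2(-v[0],v[1]),"toolyaw",np.arctan2(R[1,0],R[0,0]))
    print("tool-frame delta TCP->mid cm",(R.T@(mid-s["position"])*100).round(2))
E
python3 - <<'E'
from m import *
import pickle
c=pickle.load(open("w1.pkl","rb"));s=read_state()
report(c,catches(c,(175,112,285,155)),s)
E
```

```text
[[ 13  10  26  23 234]
 [ 73  11  24  22 485]
 [ 14  23   1   7   7]] [(np.float64(200.5), np.float64(133.0)), (np.float64(259.5), np.float64(133.5))]
P [[ 0.4526 -0.0709  0.054 ]
 [ 0.4647 -0.1292  0.054 ]] dist 0.059548521159301114 yaw 0.204905990652577 toolyaw 0.21221703202826747
tool-frame delta TCP->mid cm [ 6.23 -5.46 19.54]
```

```bash
python3 -m pendant '[{"twist":[0,0,0.007],"linear":[3,-2.7,0],"fingers":0.034},{"twist":[0,0,0],"linear":[3,-2.7,0],"fingers":0.034},{"twist":[0,0,0],"linear":[0,0,3.5],"fingers":0.034},{"twist":[0,0,0],"linear":[0,0,3.5],"fingers":0.034},{"twist":[0,0,0],"linear":[0,0,3.5],"fingers":0.034},{"twist":[0,0,0],"linear":[0,0,3],"fingers":0.034},{"twist":[0,0,0],"linear":[0,0,2],"fingers":0.034},{"twist":[0,0,0],"linear":[0,0,0],"fingers":0.034}]'
python3 - <<'E'
from h import *
import pickle
s=read_state();R=np.array(s["eef_rot"]);p=np.array(s["position"])
print("delta tool cm",(R.T@(np.array([.45865,-.10005,.054])-p)*100).round(2))
d={n:viewer.camera(n) for n in("wrist","side")}
pickle.dump(d,open("w2.pkl","wb"))
a=d["wrist"]["image"];cs=d["side"]["image"][150:255,310:450]
b=cv2.resize(cs,(560,420),interpolation=cv2.INTER_CUBIC)
cv2.imwrite("pics/w2.png",cv2.resize(np.vstack([a,b]),None,fx=.71,fy=.71,interpolation=cv2.INTER_AREA))
E
```

```text
time: 1.98
position: [0.4547, -0.1021, 0.0914]
eef_rot: [[0.98, 0.2, -0.006], [0.2, -0.98, 0.003], [-0.006, -0.004, -1.0]]
contact_force: [-0.9, -0.7, -1.4]
opening: 0.0424
gripper_force: 0.0
delta tool cm [ 0.44 -0.1   3.74]
```

View pics/w2.png

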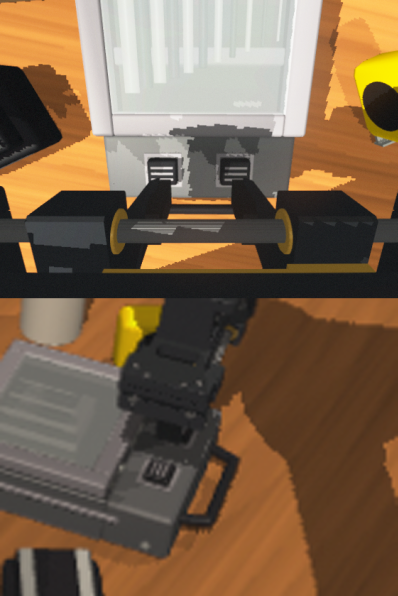

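The wrist view shows both buttons just ahead of the fingertips, with back edges at about v=158 in the scaled picture. The side crop shows the left button still clear below the fingers. I'll check the projected button outlines before pressing.

Run:
```python
from m import *
import pickle
d=pickle.load(open("w2.pkl","rb"));c=d["wrist"];s=read_state()
print(s["position"])
o=np.array([(163,171),(234,171)])/.71
yaw=.205;ex=np.array([np.cos(yaw),np.sin(yaw),0]);ey=np.array([-np.sin(yaw),np.cos(yaw),0])
M=np.array([.45865,-.10005,.054])
im=c["image"].copy()
for sg in(1,-1):
    q=[M+sg*.03*ey+a*.011*ex+b*.012*ey for a,b in((1,1),(1,-1),(-1,-1),(-1,1))]
    cv2.polylines(im,[proj(c,q).round().astype(int)],True,(0,0,255),1)
cv2.imwrite("pics/w3.png",cv2.resize(im[190:300,180:390],None,fx=3.5,fy=3.5,interpolation=cv2.INTER_CUBIC))
```

```text
[ 0.4569105  -0.10260409  0.09515236]
```

View pics/w3.png

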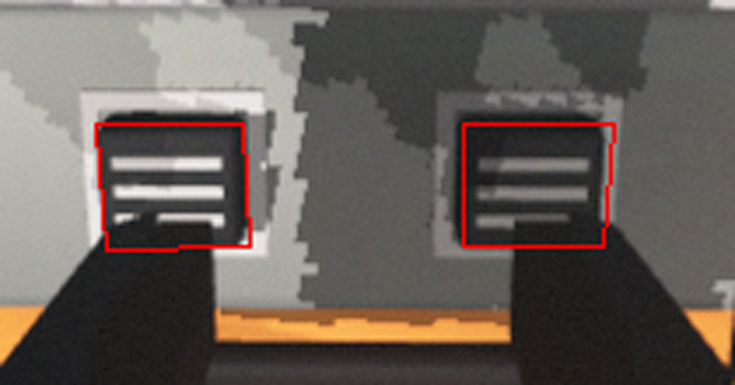

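The outlines lie on the buttons to about 1 mm. I'll correct y by 2 mm and descend to just above them.

```bash
python3 -m pendant '[{"twist":[0,0,0],"linear":[0,-0.2,1],"fingers":0.034},{"twist":[0,0,0],"linear":[0,0,1],"fingers":0.034},{"twist":[0,0,0],"linear":[0,0,0.5],"fingers":0.034},{"twist":[0,0,0],"linear":[0,0,0],"fingers":0.034},{"twist":[0,0,0],"linear":[0,0,0],"fingers":0.034}]'
```

```text
time: 2.5
position: [0.4569, -0.0998, 0.0701]
eef_rot: [[0.979, 0.202, 0.0], [0.202, -0.979, -0.0], [0.0, 0.0, -1.0]]
contact_force: [0.5, 0.1, 0.8]
opening: 0.0426
gripper_force: 0.0
```

```bash
python3 -m pendant '[{"twist":[0,0,0],"linear":[0,0,0.5],"fingers":0.034},{"twist":[0,0,0],"linear":[0,0,0.4],"fingers":0.034},{"twist":[0,0,0],"linear":[0,0,0.25],"fingers":0.034},{"twist":[0,0,0],"linear":[0,0,0],"fingers":0.034},{"twist":[0,0,0],"linear":[0,0,0],"fingers":0.034}]'
```

```text
time: 2.92
position: [0.4574, -0.0999, 0.0593]
eef_rot: [[0.979, 0.203, 0.002], [0.203, -0.979, -0.001], [0.002, 0.002, -1.0]]
contact_force: [-1.4, -0.1, 13.8]
opening: 0.0424
gripper_force: 7.0
```

13.8 N at z = 0.0593 means both are fully down, so I'll hold here while the lid rises and then look.

```bash
python3 -m pendant '[{"twist":[0,0,0],"linear":[0,0,0.05],"fingers":0.034},{"twist":[0,0,0],"linear":[0,0,0],"fingers":0.034},{"twist":[0,0,0],"linear":[0,0,0],"fingers":0.034},{"twist":[0,0,0],"linear":[0,0,0],"fingers":0.034},{"twist":[0,0,0],"linear":[0,0,0],"fingers":0.034},{"twist":[0,0,0],"linear":[0,0,0],"fingers":0.034},{"twist":[0,0,0],"linear":[0,0,0],"fingers":0.034}]'
python3 - <<'E'
from h import *
c=viewer.camera("side");cv2.imwrite("pics/s4.png",cv2.resize(c["image"][120:260,280:450],None,fx=3.5,fy=3.5,interpolation=cv2.INTER_CUBIC))
E
```

```text
time: 3.5
position: [0.4575, -0.0999, 0.0593]
eef_rot: [[0.979, 0.203, 0.002], [0.203, -0.979, -0.001], [0.002, 0.002, -1.0]]
contact_force: [-4.0, 0.7, 20.1]
opening: 0.0426
gripper_force: 10.1
```

View pics/s4.png

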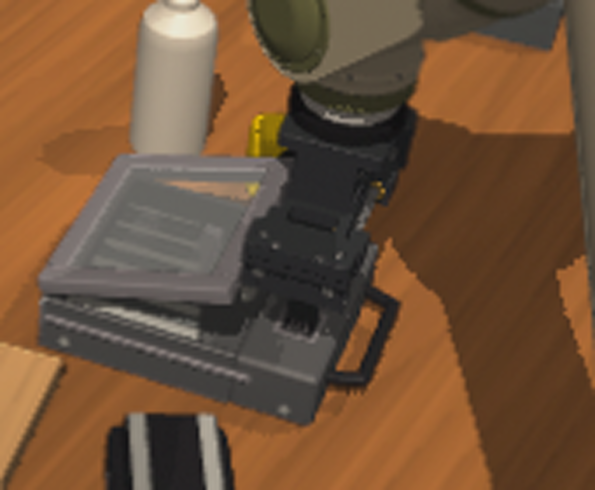

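The lid is visibly up about 30–40 mm at its front edge, with both catches still held. I'll hold 0.25 s more, then lift and back off forwards.

```bash
python3 -m pendant '[{"twist":[0,0,0],"linear":[0,0,0],"fingers":0.034},{"twist":[0,0,0],"linear":[0,0,0],"fingers":0.034},{"twist":[0,0,0],"linear":[0,0,0],"fingers":0.034},{"twist":[0,0,0],"linear":[0,0,-1],"fingers":0.034},{"twist":[0,0,0],"linear":[-1,0,-2],"fingers":0.034},{"twist":[0,0,0],"linear":[-3,0,-2],"fingers":0.034},{"twist":[0,0,0],"linear":[-3,0,-2],"fingers":0.034},{"twist":[0,0,0],"linear":[-3,0,-2],"fingers":0.034}]'; python3 -m pendant '[{"twist":[0,0,0],"linear":[-3,0,-2],"fingers":0.034},{"twist":[0,0,0],"linear":[-2,0,-2],"fingers":0.034},{"twist":[0,0,0],"linear":[0,0,-2],"fingers":0.034},{"twist":[0,0,0],"linear":[0,0,0],"fingers":0.034},{"twist":[0,0,0],"linear":[0,0,0],"fingers":0.034},{"twist":[0,0,0],"linear":[0,0,0],"fingers":0.034},{"twist":[0,0,0],"linear":[0,0,0],"fingers":0.034},{"twist":[0,0,0],"linear":[0,0,0],"fingers":0.034}]' >/dev/null
for i in 1 2 3 4; do python3 -m pendant '[{"twist":[0,0,0],"linear":[0,0,0],"fingers":0.034},{"twist":[0,0,0],"linear":[0,0,0],"fingers":0.034},{"twist":[0,0,0],"linear":[0,0,0],"fingers":0.034},{"twist":[0,0,0],"linear":[0,0,0],"fingers":0.034},{"twist":[0,0,0],"linear":[0,0,0],"fingers":0.034},{"twist":[0,0,0],"linear":[0,0,0],"fingers":0.034},{"twist":[0,0,0],"linear":[0,0,0],"fingers":0.034},{"twist":[0,0,0],"linear":[0,0,0],"fingers":0.034}]' | head -2; done
python3 - <<'E'
from h import *
c=viewer.camera("side");cv2.imwrite("pics/s5.png",cv2.resize(c["image"][100:260,270:450],None,fx=3.3,fy=3.3,interpolation=cv2.INTER_CUBIC))
E
```

```text
time: 4.22
position: [0.3575, -0.1196, 0.1482]
eef_rot: [[0.979, 0.203, -0.0], [0.203, -0.979, 0.0], [-0.0, -0.0, -1.0]]
contact_force: [0.6, 0.2, 1.4]
opening: 0.0428
gripper_force: 0.0
time: 5.55
position: [0.3098, -0.1299, 0.2077]
time: 6.22
position: [0.3098, -0.1299, 0.2077]
time: 6.88
position: [0.3098, -0.1299, 0.2077]
time: 7.55
position: [0.3098, -0.1299, 0.2077]
```

View pics/s5.png

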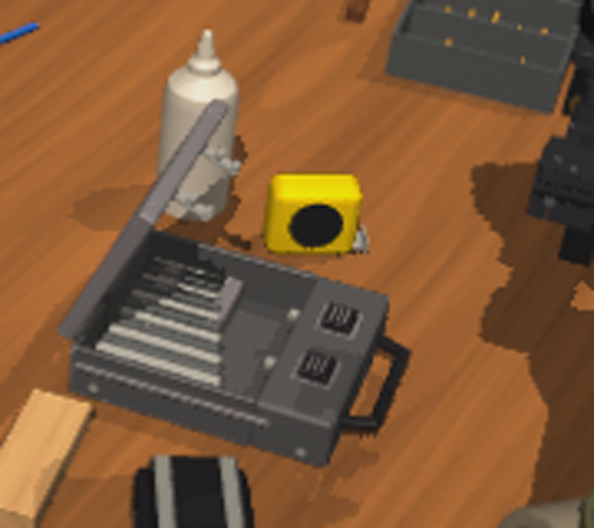

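The lid stands open, both catches are up, the gripper is clear and the bystanders look unmoved. I'll let it settle briefly and hand in.

```bash
for i in 1 2; do python3 -m pendant '[{"twist":[0,0,0],"linear":[0,0,0],"fingers":0.034},{"twist":[0,0,0],"linear":[0,0,0],"fingers":0.034},{"twist":[0,0,0],"linear":[0,0,0],"fingers":0.034},{"twist":[0,0,0],"linear":[0,0,0],"fingers":0.034},{"twist":[0,0,0],"linear":[0,0,0],"fingers":0.034},{"twist":[0,0,0],"linear":[0,0,0],"fingers":0.034},{"twist":[0,0,0],"linear":[0,0,0],"fingers":0.034},{"twist":[0,0,0],"linear":[0,0,0],"fingers":0.034}]' | head -1; done
python3 -c "
from workcell import ticket
print(ticket.finish_job())"
```

```text
time: 8.27
time: 8.93
the job is handed in; nothing more can be done
None
```

The job is handed in at about 9 s with no verdict returned: I held both catches down while the lid rose, and the last picture shows the lid standing open, both catches up, the gripper clear and the bystanders apparently unmoved.

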